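Open the stuck bulk-food bin

TASK

Open the green bulk-food bin: press its yellow sprung catch down in its slot so that the red safety gate springs away, then free the tight cork stopper by rocking it side to side, towards its handle's two broad faces, while drawing it up, so that the bin is not dragged up out of its cradle. Stand the stopper upright inside the blue tray and let go, leaving the tins and the jar where they are.

Things in the scene. Friction and masses are not known exactly. Their poses are not given: they have to be found in the camera images.
- stand: Fixed wooden cradle, 272 mm along y, 232 mm along x, rim 34 mm high, around the green bin (208 mm along x, 240 mm along y). Origin on the table under the bin's centre; x points away from the side where gate and catch are, y towards the gate's hinge. It keeps the bin from sliding or tipping; the bin can only be lifted straight up.
- bin (a joint): How far the bin has risen out of its cradle, m (0 = fully down, as it starts; at most 0.03). The bin weighs about 17 N and only its weight holds it down. It must not rise by more than 6 mm.
- bin_mouth (a point): Centre of the bin's round mouth (82 mm across), on the upper face of its 12 mm thick top board, 130 mm above the table.
- gate (a joint): Angle of the red safety gate, rad. 0 = shut: the bar points to the cradle's -y, over the front edge of the stopper's head, and the catch blocks it. Once the catch is pressed a spring swings it by itself, in under a second, towards the cradle's -x to its stop at 1.8, and keeps it there.
- gate_tip (a point): Top of the gate's free end. The gate is a level bar 147 mm long, 16 mm wide, 12 mm thick, on an upright hinge at cradle (-30, +66) mm. Its underside is 25 mm above the top board, 3 mm above the stopper's head.
- hook (a joint): Yellow sprung catch, m pressed down: 0 = up (as it starts), stop at 0.014. It frees the gate at about 0.010. The spring takes 2 N at first and 9 N at the stop; it comes up again when let go.
- hook_pad (a point): Centre of the catch's pressing face (36 mm along x, 26 mm along y), 30 mm above the top board, at cradle (-47, -96) mm. It lies between two dark cheeks, 46 mm apart along x, 34 mm long, tops 40 mm above the board. Press straight down with closed fingertips, clear of the gate: its end is 27 mm from the pad's centre, on the +y side.
- stopper: Stopper, about 0.2 kg, 125 mm tall. Origin at the centre of its underside, z up; x, y nearly those of the cradle. Cork plug z = 0 to 45 mm (56 mm across below, tapering out to 76 mm), wooden head 88 mm across z = 45 to 59 mm, then the grip block. Seated, its origin is 37 mm below the top board, on a small rest, with the head's underside 8 mm above the board.
- stopper_grip (a point): Middle of the stopper's wooden grip block, 95 mm above the stopper's origin, 36 mm above the head. The block is 44 mm along x, 28 mm along y and 66 mm tall (z = 59 to 125 mm). Hold it across y, by its broad faces.
- stopper_seat (a point): Point on the stopper's axis 33 mm above its origin. At this height two sprung rubber jaws, at +y and -y, clamp it: a straight pull takes about 30 N and lifts the bin. Tilted about its x axis through this point by 0.10 to 0.15 rad each way (about 1 N m), rising 2 to 3 mm a swing, it slips with little pull. Free when 12 to 16 mm up; at 0.18 rad the head touches the board.
- tray: Fixed blue tray, 160 x 160 mm outside, walls 5 mm thick and 22 mm high, floor 5 mm thick. Origin on the table under its centre.
- tin_a: Red tin, 72 mm across, 108 mm high, standing; leave it. Origin at the centre of its underside.
- tin_b: Yellow tin, same size; leave it.
- tin_c: Green tin, same size; leave it.
- jar: Amber jar with a red cap, 70 mm across, 120 mm high; leave it.
Things that resemble listed ones, but are neither listed nor needed, are in the scene too. Leave any pink, purple or turquoise look-alike of the stopper alone.

How it is judged:
By the outcome, as a careful person would: the job done as asked, in the order asked, and still so for the second after the job is handed in, with the robot touching nothing.
It also fails if it takes over 58 s, if anything falls off the work surface, if the arm or the gripper's body presses on something with over 40 N, if the wrist force passes 120 N, or if a joint passes its speed limit or range.

ROBOT

A 6-joint arm with a two-finger parallel gripper is mounted at the origin on the work surface. World frame = base frame: x ahead of the robot, y to its left, z up, the work surface at z = 0. Lengths are in m, angles in rad, forces in N, time in s.
With the tool pointing down it reaches from about 0.275 to 0.85 m from the base axis. Payload 19 kg.
Tool frame: the origin (TCP) lies midway between the tips of the shut fingers; the grasp point (between the pads) lies 19 mm behind it (manip.grip_point_offset is the distance from the TCP to the grasp point, in m); z points along the fingers, y is the direction in which the jaws open and shut (so a half turn about z gives the same grasp; the last joint's range is limited). The gripper opens to 85 mm and grips with 20 to 120 N. Pads are 22 mm wide; open, the fingers measure 114 mm over their backs; the gripper's body (76 mm by 85 mm) begins 54 mm behind the grasp point. The pads swing forward as they close: fully open they stand 13 mm farther back than shut.
Start: joints at [1.062, 0.15, 1.437, -0, 1.554, -0.134], TCP at [0.21, 0.535, 0.204] pointing down, gripper open.
Joint ranges: [-2.8, 2.8], [-0.68, 2.1], [0.12, 2.68], [-1.39, 4.53], [0.16, 2.79], [-2.81, 2.81]. Speed limits (rad/s): [1.89, 1.89, 2.22, 3.01, 3.01, 3.01].

INTERFACE

Orientations are given as a unit quaternion [w, x, y, z].
In Python, from plant import manip, cams, workorder gives the robot as it stands.
- The arm moves only by the tool drive_tool, never from a script. Its argument "plan" is a list of rows, each an object with "grip": the closure, from 0 (fully open) to 1 (shut); "dp": the shift along the tool's x, y, z in m, a list of three; "twist": the turn about the tool's z in degrees. A call has 1 to 12 rows; each row shifts and turns the commanded pose from where the row before left it, along the tool's axes as they then stand; what a row does not reach is not made up. A row lasts 1/10 s, in which the tool goes at most 50 mm and 8.59 degrees, less where a joint would pass 70% of its speed; a pose out of reach is approached as far as the arm can. A call with a gripper value outside its range is refused whole. The fingers move at their own pace and stop on an object; the grip force is fixed at half the most. Time passes only in rows, so rows that do not move let the fingers close. It gives the time, the measured TCP pose, the force and the opening at its end, in the units of the state.
- manip.get_state(): the state, without advancing time (a new reading comes with each control period).
- cams.camera(name): name is "side" or "top"; returns the picture (480x640x3 uint8, red, green, blue); there is no depth.
- cams.camera_model(name): a dict with "K" (3x3 intrinsics, pixels), "rvec" (rotation vector, rad) and "tvec" (3), from world to camera coordinates, as OpenCV has them. Camera axes: x right, y down, z forward; pixel columns grow to the right and rows downward; lengths in m; the calibration is good to about 2 mm. A picture is of the moment at which its call begins. camera_model takes no time and is no camera call.
- workorder.job_done(): hands the job in, once; it reports no verdict.
The state is a dict: "clock": time; "joints": joint angles; "joint_velocities": joint speeds; "joint_efforts": joint torques, N m; "tool_pos": TCP position; "tool_rot": TCP orientation; "contact_force": force on the tool from outside, world axes, zero at the start; "moment": the same for the moment, N m; "grip_width": finger opening in m.
Only numpy, scipy, OpenCV 4.12 (cv2) and the standard library are available. Lean on these libraries where they do the work, as an engineer would, in place of code of your own. Each camera call takes 0.05 s, during which the arm holds its last target.

## Working session

There is one attempt and no reset: what is moved stays moved. The work goes in short steps, Python scripts to look and compute and a tool call to move; the robot and the scene stay as the last step left them, time stands still between calls to the robot, and variables do not carry over. Pictures are saved under pics/ and viewed, and the job is handed in when it is done.

Besides the shell and the picture viewer there is one more tool, called after "Request:" by a JSON object that holds its "name" and its "arguments", one argument or row to a line. drive_tool: Moves the arm, as the interface text tells. Its arguments: {"type":"object","properties":{"plan":{"type":"array"}},"required":["plan"]}

```bash
ls; mkdir -p pics
python3 - <<'E'
from plant import manip, cams
import cv2
for n in ("side","top"):
    im=cams.camera(n); cv2.imwrite(f"pics/{n}0.png",im[:,:,::-1]); print(n,cams.camera_model(n))
print(manip.get_state(), manip.grip_point_offset)
E
```

```text
pics
side {'K': array([[523.385967  ,   0.        , 327.82456263],
       [  0.        , 523.385967  , 241.25821917],
       [  0.        ,   0.        ,   1.        ]]), 'rvec': array([ 2.19832563, -0.23282682,  0.08845233]), 'tvec': array([-0.55048375,  0.16212931,  1.14255068])}
top {'K': array([[448.5499926 ,   0.        , 326.56601333],
       [  0.        , 448.5499926 , 243.79935464],
       [  0.        ,   0.        ,   1.        ]]), 'rvec': array([ 2.07283889, -2.15596329,  0.21205672]), 'tvec': array([-0.0029085 ,  0.56783093,  0.89599652])}
{'clock': 0.1, 'joints': array([ 1.06198077e+00,  1.50948327e-01,  1.43791504e+00,  2.28409424e-05,
        1.55380381e+00, -1.34014114e-01]), 'joint_velocities': array([-7.50647488e-04, -3.60241643e-04, -1.49520138e-03, -3.78622538e-04,
        3.94254635e-04, -1.15043345e-05]), 'joint_efforts': array([ 4.56841357e-03, -7.14373112e+01, -5.71790707e+01, -1.06089874e-04,
        7.23736739e-03,  2.41422276e-05]), 'tool_pos': array([0.21040402, 0.53487041, 0.20325467]), 'tool_rot': array([-1.80559148e-04,  1.86305927e-01,  9.82491635e-01, -5.06138668e-04]), 'contact_force': array([ 1.08116718,  0.68107852, -0.35965599]), 'moment': array([ 0.04889644, -0.01803727,  0.04504706]), 'grip_width': 0.08535990044399035} 0.0187
```

View pics/side0.png

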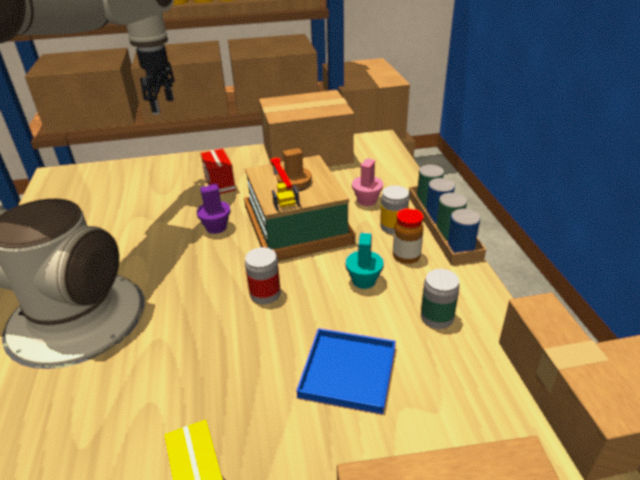

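View pics/top0.png

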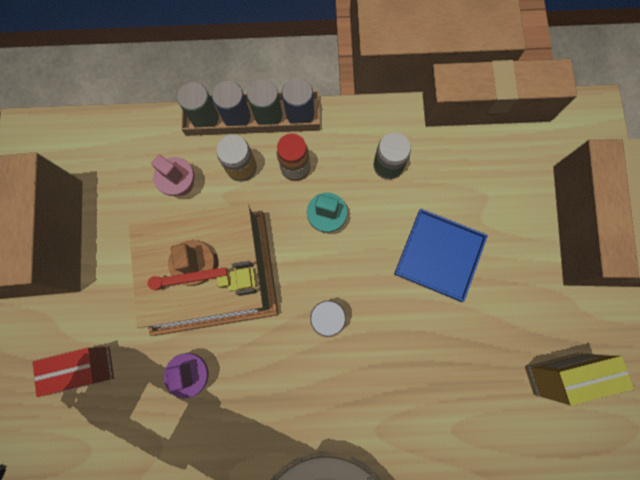

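Run:
```python
import cv2,numpy as np
t=cv2.imread("pics/top0.png");s=cv2.imread("pics/side0.png")
cv2.imwrite("pics/tc.png",cv2.resize(t[190:340,120:290],None,fx=4.5,fy=4,interpolation=cv2.INTER_CUBIC)[:600])
cv2.imwrite("pics/sc.png",cv2.resize(s[140:260,235:365],None,fx=5,fy=5,interpolation=cv2.INTER_CUBIC))
cv2.imwrite("pics/tr.png",np.hstack([cv2.resize(t[200:310,385:495],(400,400)),cv2.resize(s[320:420,290:400],(400,400))]))
```

```text
(no output)
```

View pics/tc.png

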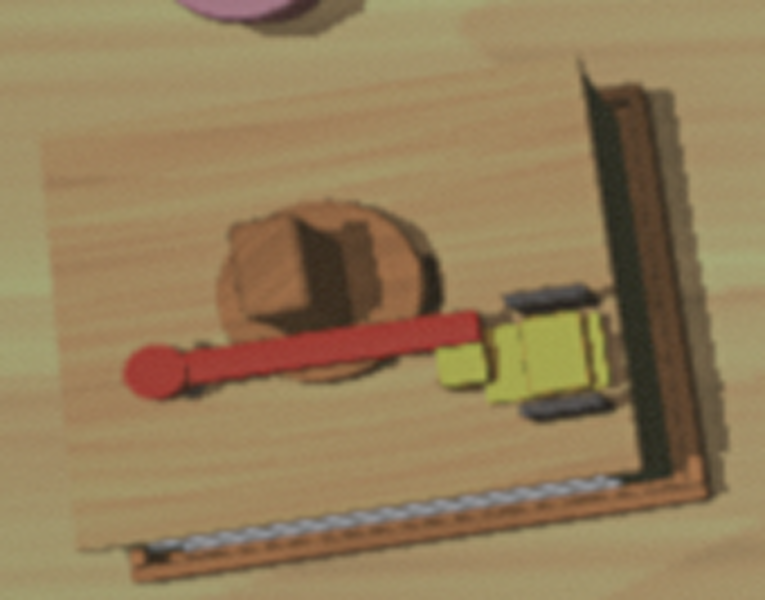

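View pics/sc.png

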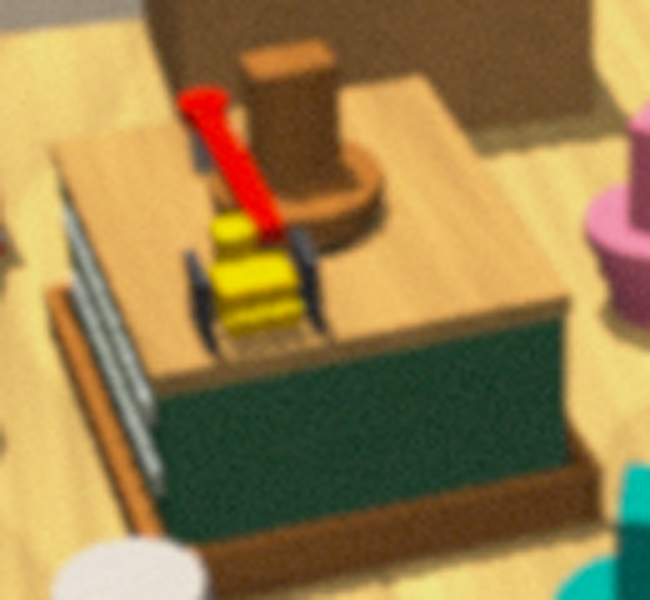

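View pics/tr.png

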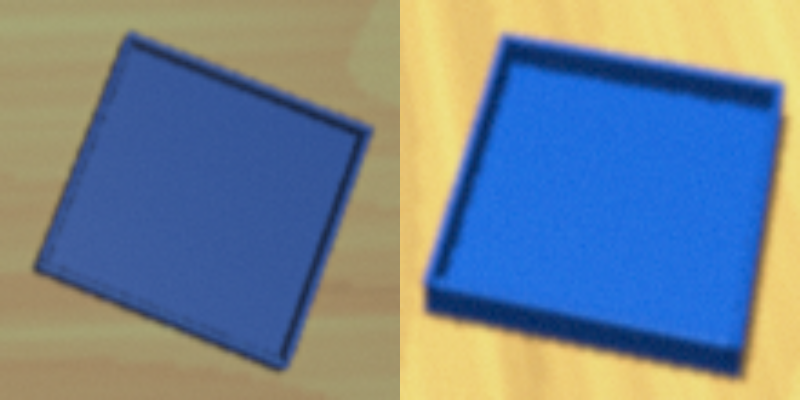

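```bash
cat > h.py <<'E'
import numpy as np,cv2
from scipy.optimize import least_squares
from scipy.spatial.transform import Rotation as R
from plant import manip,cams
M={n:cams.camera_model(n) for n in("side","top")}
def proj(n,P):
    m=M[n]; return cv2.projectPoints(np.array(P,float).reshape(-1,1,3),m["rvec"],m["tvec"],m["K"],None)[0].reshape(-1,2)
def tf(p,P):
    P=np.array(P,float);c,s=np.cos(p[2]),np.sin(p[2])
    return np.c_[p[0]+c*P[:,0]-s*P[:,1],p[1]+s*P[:,0]+c*P[:,1],P[:,2]]
def fit(obs,p0):
    # obs: (cam,(u,v),(x,y,z))
    def f(p):
        return np.concatenate([(proj(n,tf(p,[P]))[0]-np.array(uv)) for n,uv,P in obs])
    r=least_squares(f,p0,loss='soft_l1'); return r.x,f(r.x).reshape(-1,2).round(1)
def st():
    s=manip.get_state(); q=s["tool_rot"]; r=R.from_quat([q[1],q[2],q[3],q[0]])
    return s,s["tool_pos"],r
E
cat > fit.py <<'E'
from h import *
T=lambda u,v:(u/4.5+120,v/4+190)
S=lambda u,v:(u/5+235,v/5+140)
o=[]
for uv,P in [((40,140),(.104,.12,.13)),((580,60),(.104,-.12,.13)),((75,548),(-.104,.12,.13)),((640,470),(-.104,-.12,.13)),((708,495),(-.116,-.136,.034)),((640,88),(.116,-.136,.034)),((157,372),(-.03,.066,.167))]: o.append(("top",T(*uv),P))
for uv,P in [((152,380),(-.104,-.12,.13)),((570,298),(.104,-.12,.13)),((425,75),(.104,.12,.13)),((52,148),(-.104,.12,.13)),((205,97),(-.03,.066,.167))]: o.append(("side",S(*uv),P))
p,r=fit(o,[.45,.3,0]); print("stand",p,r.tolist())
g=[]
for uv,P in [((230,222),(.022,.014)),((293,213),(.022,-.014)),((308,308),(-.022,-.014)),((243,320),(-.022,.014))]: g.append(("top",T(*uv),(*P,.218)))
for uv,P in [((240,58),(-.022,.014)),((330,40),(.022,.014)),((337,62),(.022,-.014)),((250,80),(-.022,-.014))]: g.append(("side",S(*uv),(*P,.218)))
q,r=fit(g,[.45,.3,0]); print("stopper",q,r.tolist())
print("pad",tf(p,[(-.047,-.096,.16)]), "seat local diff")
t=[]
a,b=110/400,110/400
for uv,P in [((128,33),(.08,.08)),((372,128),(.08,-.08)),((37,270),(-.08,.08)),((285,370),(-.08,-.08))]: t.append(("top",(385+uv[0]*a,200+uv[1]*b),(*P,.022)))
for uv,P in [((105,36),(-.08,.08)),((381,85),(.08,.08)),((28,285),(-.08,-.08)),((343,350),(.08,-.08))]: t.append(("side",(290+uv[0]*a,320+uv[1]*.25),(*P,.022)))
w,r=fit(t,[.45,-.15,0]); print("tray",w,r.tolist())
E
python3 fit.py
```

```text
stand [0.52320027 0.23341923 0.12017427] [[0.1, -2.9], [0.1, -1.5], [0.1, 0.3], [0.3, -0.5], [0.0, 0.5], [0.8, -2.3], [-0.3, -1.0], [-1.6, -0.7], [-0.6, -0.9], [-1.7, 0.4], [-1.6, -1.4], [-1.4, 0.7]]
stopper [0.52331649 0.23264145 0.1452058 ] [[-0.4, -0.4], [1.4, -1.0], [1.1, -0.5], [-0.4, -0.6], [-1.9, -1.1], [-2.7, -0.6], [-0.6, -0.1], [-0.7, -0.6]]
pad [[0.48804822 0.132477   0.16      ]] seat local diff
tray [ 0.54311082 -0.27841055 -0.42877948] [[0.4, -1.6], [1.4, -1.3], [0.2, -1.2], [1.9, -0.6], [-2.4, -1.2], [-0.0, -1.3], [-2.8, -0.1], [-1.2, -0.4]]
```

```bash
cat >> h.py <<'E'
def goto(target,yawdeg=None):
    """print total twist to get tool-y to yawdeg, and the dp (in tool axes after the twist) to target"""
    s,p,r=st(); m=r.as_matrix(); a=np.degrees(np.arctan2(m[1,1],m[0,1])); tw=0
    if yawdeg is not None: tw=((a-yawdeg+180)%360)-180
    m2=m@R.from_euler('z',tw,degrees=True).as_matrix()
    print("clk %.2f"%s["clock"],"pos",p.round(4),"yaw %.1f"%a,"twist %.2f"%tw,"dp mm",(m2.T@(np.array(target)-p)*1000).round(1),"F",s["contact_force"].round(1),"M",s["moment"].round(2),"w %.4f"%s["grip_width"],"tiltz",m[:,2].round(3))
E
python3 -c "
from h import *
goto([.488,.1325,.20],97.5)"
```

```text
clk 0.10 pos [0.2104 0.5349 0.2033] yaw 68.5 twist -28.97 dp mm [-222.7 -435.2    3.5] F [ 1.1  0.7 -0.4] M [ 0.05 -0.02  0.05] w 0.0854 tiltz [-0.001 -0.001 -1.   ]
```

Request:
{"name": "drive_tool", "arguments": {
  "plan": [
    {"grip":1,"dp":[0,0,-0.02],"twist":-7.25},
    {"grip":1,"dp":[0,0,-0.02],"twist":-7.25},
    {"grip":1,"dp":[0,0,-0.02],"twist":-7.25},
    {"grip":1,"dp":[0,0,-0.02],"twist":-7.25}
  ]
}}

```text
clock: 0.5
tool_pos: [0.2104, 0.5349, 0.2842]
tool_rot: [-0.0, -0.068, 0.998, -0.0]
contact_force: [0.3, 0.3, -0.3]
grip_width: 0.028
```

Request:
{"name": "drive_tool", "arguments": {
  "plan": [
    {"grip":1,"dp":[-0.0185,-0.0363,0],"twist":0},
    {"grip":1,"dp":[-0.0185,-0.0363,0],"twist":0},
    {"grip":1,"dp":[-0.0185,-0.0363,0],"twist":0},
    {"grip":1,"dp":[-0.0185,-0.0363,0],"twist":0},
    {"grip":1,"dp":[-0.0185,-0.0363,0],"twist":0},
    {"grip":1,"dp":[-0.0185,-0.0363,0],"twist":0},
    {"grip":1,"dp":[-0.0185,-0.0363,0],"twist":0},
    {"grip":1,"dp":[-0.0185,-0.0363,0],"twist":0},
    {"grip":1,"dp":[-0.0185,-0.0363,0],"twist":0},
    {"grip":1,"dp":[-0.0185,-0.0363,0],"twist":0},
    {"grip":1,"dp":[-0.0185,-0.0363,0],"twist":0},
    {"grip":1,"dp":[-0.0185,-0.0363,0],"twist":0}
  ]
}}

```text
clock: 1.7
tool_pos: [0.4882, 0.1307, 0.2837]
tool_rot: [-0.0, -0.066, 0.998, -0.0]
contact_force: [0.2, -0.0, -0.7]
grip_width: -0.0002
```

```bash
python3 -c "
from h import *
goto([.488,.1325,.20],97.5)"
```

```text
clk 1.70 pos [0.4882 0.1307 0.2837] yaw 97.5 twist 0.02 dp mm [-0.   1.8 83.7] F [ 0.2 -0.  -0.7] M [ 0.05 -0.03  0.02] w -0.0002 tiltz [-0. -0. -1.]
```

Request:
{"name": "drive_tool", "arguments": {
  "plan": [
    {"grip":1,"dp":[0,0.001,0.03],"twist":0},
    {"grip":1,"dp":[0,0,0.03],"twist":0},
    {"grip":1,"dp":[0,0,0.02],"twist":0},
    {"grip":1,"dp":[0,0,0.02],"twist":0}
  ]
}}

```text
clock: 2.1
tool_pos: [0.4872, 0.1331, 0.1824]
tool_rot: [-0.001, -0.065, 0.998, -0.0]
contact_force: [-0.1, -0.3, 0.0]
grip_width: 0.0001
```

```bash
cat > look.py <<'E'
import sys
from h import *
tag=sys.argv[1]; 
t=cams.camera("top")[:,:,::-1]; s=cams.camera("side")[:,:,::-1]
cv2.imwrite(f"pics/{tag}T.png",t); cv2.imwrite(f"pics/{tag}S.png",s)
a=cv2.resize(t[200:330,125:282],(400,332),interpolation=cv2.INTER_CUBIC)
b=cv2.resize(s[120:250,235:392],(400,332),interpolation=cv2.INTER_CUBIC)
cv2.imwrite(f"pics/{tag}.png",np.hstack([a,b]))
goto([.488,.1325,.20],97.5)
E
python3 look.py a
```

```text
clk 2.20 pos [0.4863 0.1331 0.1813] yaw 97.5 twist 0.02 dp mm [ -1.5  -0.8 -18.7] F [-0.4 -0.8  0.8] M [ 0.   -0.05 -0.03] w 0.0000 tiltz [-0.004 -0.001 -1.   ]
```

View pics/a.png

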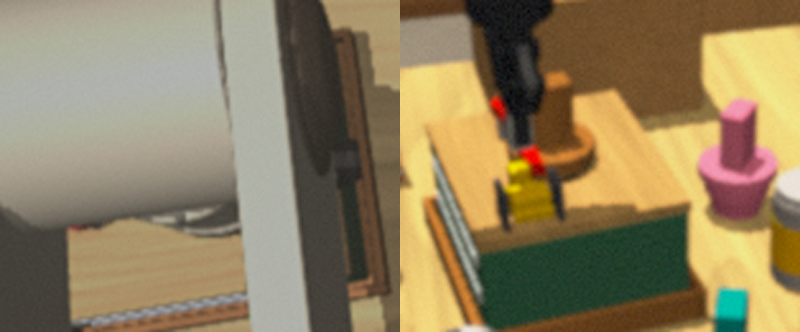

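Run:
```python
from h import *
p=[0.5232,0.2334,0.1202]
im=cv2.imread("pics/aS.png")
im=cv2.resize(im[120:250,235:392],None,fx=5,fy=4.6,interpolation=cv2.INTER_CUBIC)
tip=[st()[1]]
def d(P,c):
    for u,v in proj("side",P): cv2.circle(im,(int((u-235+.5)*5),int((v-120+.5)*4.6)),3,c,-1)
d(tip,(255,0,255))
d(tf(p,[(-.047+a*.018,-.096+b*.013,.16) for a in(-1,1) for b in (-1,1)]),(255,255,0))
d(tf(p,[(-.03,.066,.167),(-.03,-.069,.167)]),(0,255,0))
cv2.imwrite("pics/a2.png",im)
```

```text
(no output)
```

View pics/a2.png

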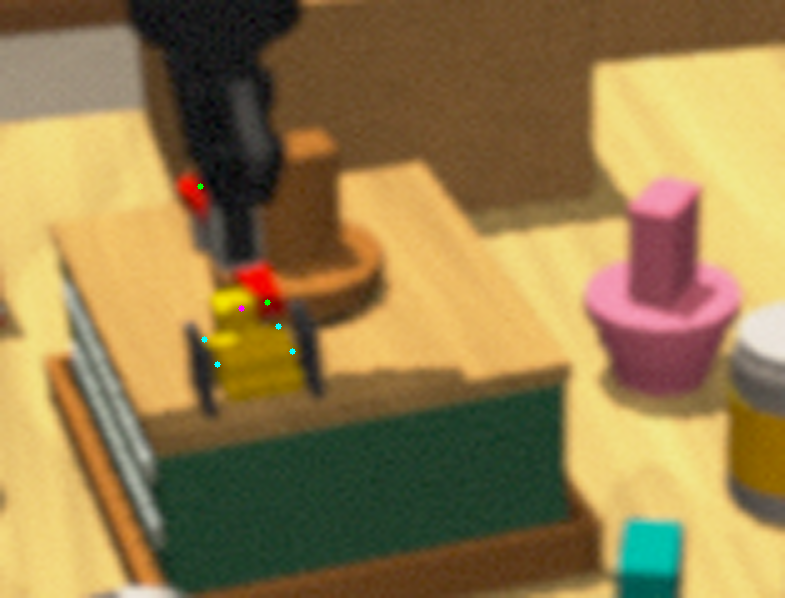

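Run:
```python
from h import *
print(proj("side",[(.2104,.5349,.2033),(.2104,.5349,.2163)]), proj("side",[(.4863,.1331,.1813),(.4863,.1331,.2013),(.4863,.1331,.2213)]))
s=cv2.imread("pics/side0.png")[40:140,100:230]; b=cv2.imread("pics/aS.png")[110:220,230:320]
cv2.imwrite("pics/c.png",np.hstack([cv2.resize(s,(400,308)),cv2.resize(b,(252,308))]))
```

```text
[[166.29965801 120.53354172]
 [165.35014051 116.172596  ]] [[282.75544602 186.6392464 ]
 [282.12605645 179.09113818]
 [281.48403435 171.39153126]]
```

View pics/c.png

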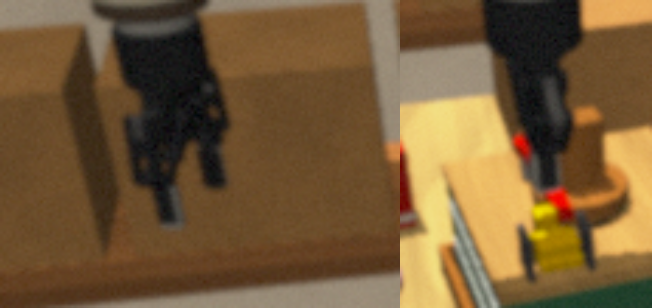

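Request:
{"name": "drive_tool", "arguments": {
  "plan": [
    {"grip":1,"dp":[-0.001,-0.001,0.005],"twist":0},
    {"grip":1,"dp":[0,0,0.005],"twist":0},
    {"grip":1,"dp":[0,0,0.003],"twist":0},
    {"grip":1,"dp":[0,0,0.003],"twist":0}
  ]
}}

```text
clock: 2.6
tool_pos: [0.4888, 0.1324, 0.168]
tool_rot: [0.0, -0.066, 0.998, -0.0]
contact_force: [0.3, -0.4, 0.4]
grip_width: -0.0003
```

```bash
python3 look.py b
```

```text
clk 2.70 pos [0.4886 0.1324 0.1676] yaw 97.5 twist 0.03 dp mm [  0.6   0.1 -32.4] F [-0.  -0.   1.2] M [ 0.03 -0.02  0.04] w -0.0000 tiltz [-0. -0. -1.]
```

View pics/b.png

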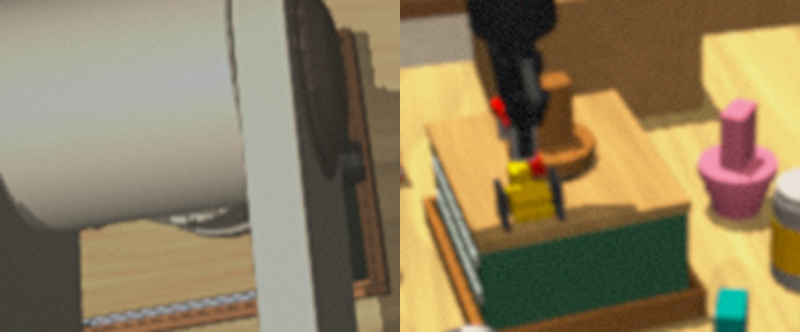

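Run:
```python
from h import *
print(proj("top",[(.4886,.1324,z) for z in (.168,.2,.25,.3)]),proj("side",[(.4886,.1324,z) for z in (.168,.2,.25,.3)]))
```

```text
[[242.65029449 276.84584519]
 [239.25372935 274.54669391]
 [233.37687704 270.56862431]
 [226.67677298 266.03329164]] [[284.18663351 191.60950027]
 [283.20282329 179.61716081]
 [281.60143467 160.09673331]
 [279.91637281 139.55635526]]
```

View pics/bT.png

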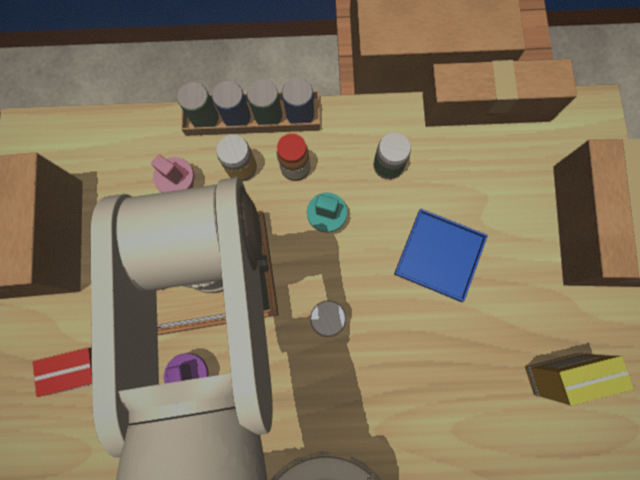

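View pics/bS.png

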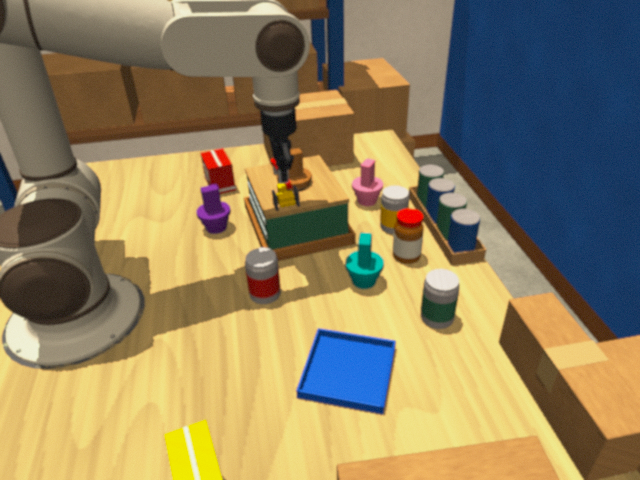

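Run:
```python
from h import *
for n in M:
    r=cv2.Rodrigues(M[n]["rvec"])[0]; print(n,(-r.T@M[n]["tvec"]).round(3), "axis",r[2].round(3))
print(proj("side",[(0,0,0)]),proj("top",[(0,0,0),(.1,0,0)]))
# tins: base/cap checks
```

```text
side [ 0.392 -0.917  0.8  ] axis [ 0.148  0.789 -0.596]
top [ 0.377 -0.023  0.991] axis [ 0.2   -0.002 -0.98 ]
[[ 75.65590859 315.52731646]] [[325.10997092 528.0644776 ]
 [323.2440543  473.9165825 ]]
```

Request:
{"name": "drive_tool", "arguments": {
  "plan": [
    {"grip":1,"dp":[0,0,0.002],"twist":0},
    {"grip":1,"dp":[0,0,0.002],"twist":0},
    {"grip":1,"dp":[0,0,0],"twist":0}
  ]
}}

```text
clock: 3.0
tool_pos: [0.4885, 0.1324, 0.1636]
tool_rot: [-0.0, -0.066, 0.998, -0.0]
contact_force: [0.5, -0.1, 1.1]
grip_width: 0.0002
```

Request:
{"name": "drive_tool", "arguments": {
  "plan": [
    {"grip":1,"dp":[0,0,0.002],"twist":0},
    {"grip":1,"dp":[0,0,0.002],"twist":0},
    {"grip":1,"dp":[0,0,0],"twist":0}
  ]
}}

```text
clock: 3.3
tool_pos: [0.4885, 0.1324, 0.1595]
tool_rot: [-0.0, -0.066, 0.998, -0.0]
contact_force: [-0.0, 0.6, -0.0]
grip_width: 0.0001
```

Request:
{"name": "drive_tool", "arguments": {
  "plan": [
    {"grip":1,"dp":[0,0,0.002],"twist":0},
    {"grip":1,"dp":[0,0,0.001],"twist":0},
    {"grip":1,"dp":[0,0,0],"twist":0}
  ]
}}

```text
clock: 3.6
tool_pos: [0.4886, 0.1324, 0.1566]
tool_rot: [-0.0, -0.066, 0.998, -0.0]
contact_force: [0.1, 0.0, 0.1]
grip_width: -0.0002
```

Request:
{"name": "drive_tool", "arguments": {
  "plan": [
    {"grip":1,"dp":[0,0,0.003],"twist":0},
    {"grip":1,"dp":[0,0,0.003],"twist":0},
    {"grip":1,"dp":[0,0,0],"twist":0}
  ]
}}

```text
clock: 3.9
tool_pos: [0.4884, 0.1324, 0.1503]
tool_rot: [-0.0, -0.066, 0.998, -0.0]
contact_force: [-0.1, -0.1, 0.3]
grip_width: 0.0
```

```bash
cat > side.py <<'E'
import sys
from h import *
s=cams.camera("side")[:,:,::-1]; tag=sys.argv[1]
cv2.imwrite(f"pics/{tag}S.png",s)
cv2.imwrite(f"pics/{tag}.png",cv2.resize(s[120:250,235:392],None,fx=5,fy=4.6,interpolation=cv2.INTER_CUBIC))
E
python3 side.py d
```

```text
(no output)
```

View pics/d.png

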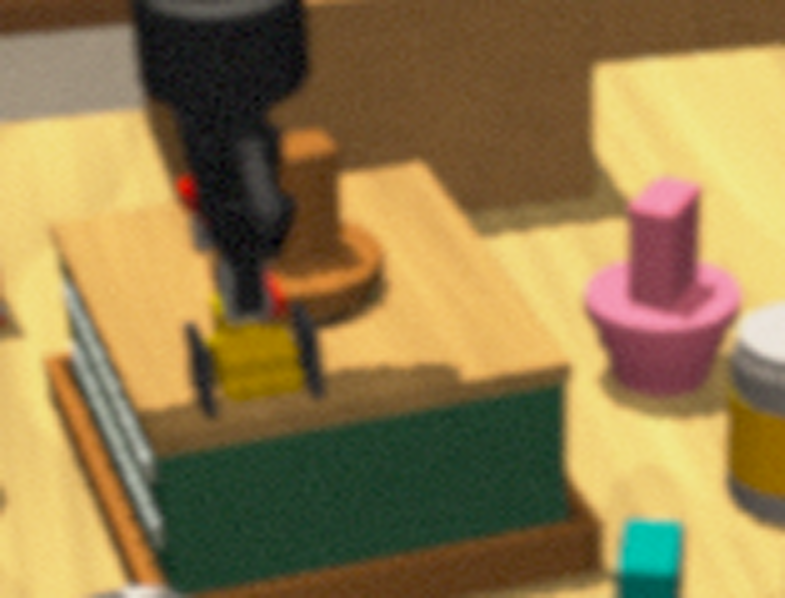

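Request:
{"name": "drive_tool", "arguments": {
  "plan": [
    {"grip":1,"dp":[-0.003,0,0.003],"twist":0},
    {"grip":1,"dp":[0,0,0.003],"twist":0},
    {"grip":1,"dp":[0,0,0],"twist":0}
  ]
}}

```text
clock: 4.25
tool_pos: [0.4915, 0.1328, 0.1442]
tool_rot: [-0.0, -0.066, 0.998, -0.0]
contact_force: [-0.9, 0.2, 0.3]
grip_width: -0.0001
```

Request:
{"name": "drive_tool", "arguments": {
  "plan": [
    {"grip":1,"dp":[0,0,0.003],"twist":0},
    {"grip":1,"dp":[0,0,0.003],"twist":0},
    {"grip":1,"dp":[0,0,0],"twist":0}
  ]
}}

```text
clock: 4.55
tool_pos: [0.4914, 0.1328, 0.1383]
tool_rot: [-0.0, -0.066, 0.998, -0.0]
contact_force: [-0.1, -0.4, 0.8]
grip_width: 0.0
```

Request:
{"name": "drive_tool", "arguments": {
  "plan": [
    {"grip":1,"dp":[0,0,0.002],"twist":0},
    {"grip":1,"dp":[0,0,0.002],"twist":0},
    {"grip":1,"dp":[0,0,0],"twist":0}
  ]
}}

```text
clock: 4.85
tool_pos: [0.4915, 0.1328, 0.1345]
tool_rot: [-0.0, -0.066, 0.998, -0.0]
contact_force: [0.1, -0.1, -0.3]
grip_width: 0.0
```

```bash
python3 side.py e
```

```text
(no output)
```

View pics/e.png

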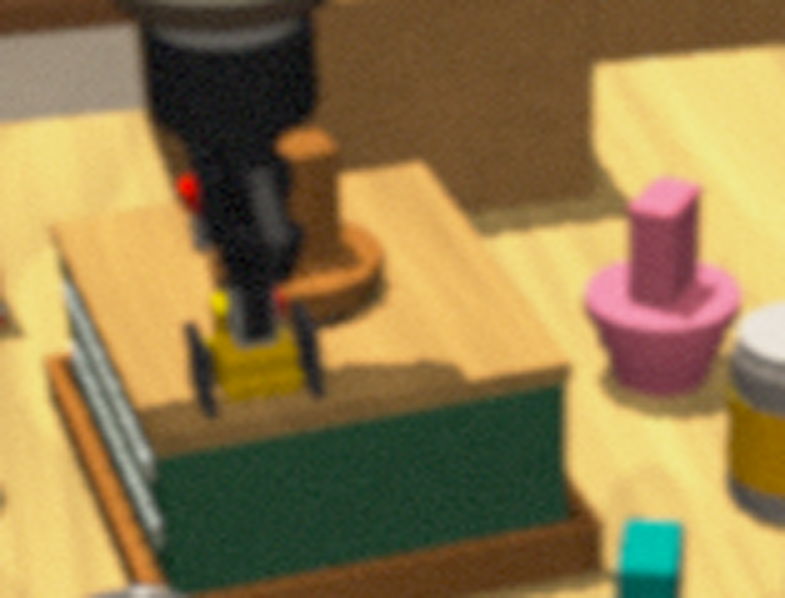

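Request:
{"name": "drive_tool", "arguments": {
  "plan": [
    {"grip":1,"dp":[0,0,0.002],"twist":0},
    {"grip":1,"dp":[0,0,0.002],"twist":0},
    {"grip":1,"dp":[0,0,0],"twist":0}
  ]
}}

```text
clock: 5.2
tool_pos: [0.4917, 0.1328, 0.1308]
tool_rot: [0.0, -0.066, 0.998, -0.0]
contact_force: [0.1, -0.0, 2.4]
grip_width: -0.0002
```

Request:
{"name": "drive_tool", "arguments": {
  "plan": [
    {"grip":1,"dp":[0,0,0.002],"twist":0},
    {"grip":1,"dp":[0,0,0.002],"twist":0},
    {"grip":1,"dp":[0,0,0],"twist":0}
  ]
}}

```text
clock: 5.5
tool_pos: [0.4917, 0.1328, 0.1269]
tool_rot: [0.0, -0.066, 0.998, -0.0]
contact_force: [-0.1, 0.9, 4.0]
grip_width: -0.0003
```

Request:
{"name": "drive_tool", "arguments": {
  "plan": [
    {"grip":1,"dp":[0,0,0.003],"twist":0},
    {"grip":1,"dp":[0,0,0.002],"twist":0},
    {"grip":1,"dp":[0,0,0.002],"twist":0},
    {"grip":1,"dp":[0,0,0.001],"twist":0},
    {"grip":1,"dp":[0,0,0],"twist":0},
    {"grip":1,"dp":[0,0,0],"twist":0}
  ]
}}

```text
clock: 6.1
tool_pos: [0.4919, 0.1328, 0.1193]
tool_rot: [0.0, -0.066, 0.998, -0.0]
contact_force: [-0.3, 0.5, 7.9]
grip_width: 0.0003
```

```bash
python3 side.py f
```

```text
(no output)
```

View pics/f.png

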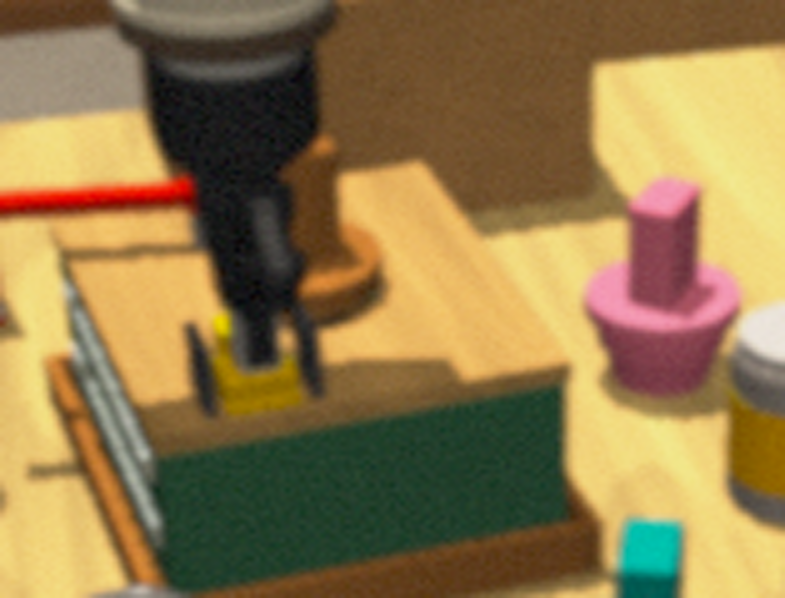

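Request:
{"name": "drive_tool", "arguments": {
  "plan": [
    {"grip":1,"dp":[0,0,-0.01],"twist":0},
    {"grip":1,"dp":[0,0,-0.02],"twist":0},
    {"grip":1,"dp":[0,0,-0.03],"twist":0},
    {"grip":1,"dp":[0,0,-0.04],"twist":0},
    {"grip":1,"dp":[0,0,-0.04],"twist":0},
    {"grip":0,"dp":[0,0,0],"twist":8.5},
    {"grip":0,"dp":[0,0,0],"twist":8.5},
    {"grip":0,"dp":[0,0,0],"twist":8.5},
    {"grip":0,"dp":[0,0,0],"twist":8.5},
    {"grip":0,"dp":[0,0,0],"twist":8.5},
    {"grip":0,"dp":[0,0,0],"twist":8.5},
    {"grip":0,"dp":[0,0,0],"twist":8.5}
  ]
}}

```text
clock: 7.35
tool_pos: [0.4914, 0.1328, 0.259]
tool_rot: [-0.0, 0.441, 0.898, -0.0]
contact_force: [0.4, 1.1, -0.2]
grip_width: 0.0854
```

Request:
{"name": "drive_tool", "arguments": {
  "plan": [
    {"grip":0,"dp":[0,0,0],"twist":8.5},
    {"grip":0,"dp":[0,0,0],"twist":8.5},
    {"grip":0,"dp":[0,0,0],"twist":8.5},
    {"grip":0,"dp":[0,0,0],"twist":5}
  ]
}}

```text
clock: 7.75
tool_pos: [0.4914, 0.1328, 0.259]
tool_rot: [-0.0, 0.661, 0.75, -0.0]
contact_force: [0.4, 0.7, -0.3]
grip_width: 0.0857
```

```bash
python3 look.py g; python3 -c "
from h import *
goto([.525,.233,.25],7.5)"
```

```text
clk 7.85 pos [0.4914 0.1328 0.259 ] yaw 7.4 twist -90.07 dp mm [ 3.4  0.2 59. ] F [0.5 0.3 0.1] M [ 0.01 -0.05  0.03] w 0.0855 tiltz [-0. -0. -1.]
clk 7.85 pos [0.4914 0.1328 0.259 ] yaw 7.4 twist -0.07 dp mm [95.  46.3  9. ] F [0.5 0.3 0.1] M [ 0.01 -0.05  0.03] w 0.0855 tiltz [-0. -0. -1.]
```

View pics/g.png

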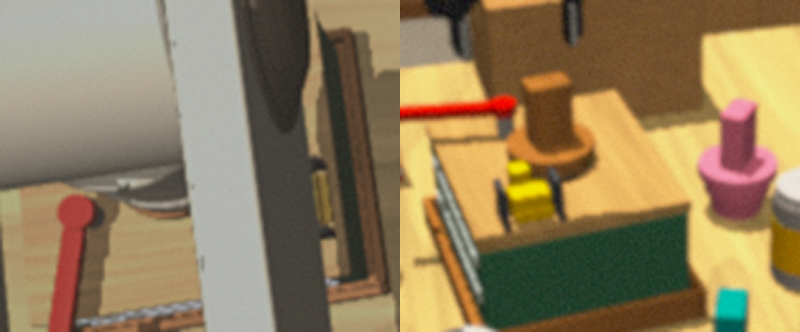

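Request:
{"name": "drive_tool", "arguments": {
  "plan": [
    {"grip":0,"dp":[0.025,0.012,0],"twist":0},
    {"grip":0,"dp":[0.025,0.012,0],"twist":0},
    {"grip":0,"dp":[0.025,0.012,0],"twist":0},
    {"grip":0,"dp":[0.02,0.0103,0],"twist":0},
    {"grip":0,"dp":[0,0,0.02],"twist":0},
    {"grip":0,"dp":[0,0,0.02],"twist":0},
    {"grip":0,"dp":[0,0,0],"twist":0}
  ]
}}

```text
clock: 8.55
tool_pos: [0.524, 0.2329, 0.2164]
tool_rot: [-0.001, 0.658, 0.753, -0.002]
contact_force: [-0.1, 0.8, -0.1]
grip_width: 0.0854
```

```bash
python3 look.py i; python3 -c "
from h import *
goto([.525,.233,.14],7.5)
P=st()[1]+[0,0,.041]; u=R.from_euler('z',7.5,degrees=True).apply([.04275,0,0])
print(proj('side',[P+u,P-u]))"
```

```text
clk 8.65 pos [0.525  0.233  0.2194] yaw 7.6 twist -89.88 dp mm [ 49.8 -94.8  19.4] F [-0.2  0.3  0.5] M [-0.    0.01  0.  ] w 0.0856 tiltz [-0. -0. -1.]
clk 8.65 pos [0.525  0.233  0.2194] yaw 7.6 twist 0.12 dp mm [ 0.   0.  79.4] F [-0.2  0.3  0.5] M [-0.    0.01  0.  ] w 0.0856 tiltz [-0. -0. -1.]
[[308.08303274 132.33560184]
 [273.57688834 138.03968667]]
```

View pics/i.png

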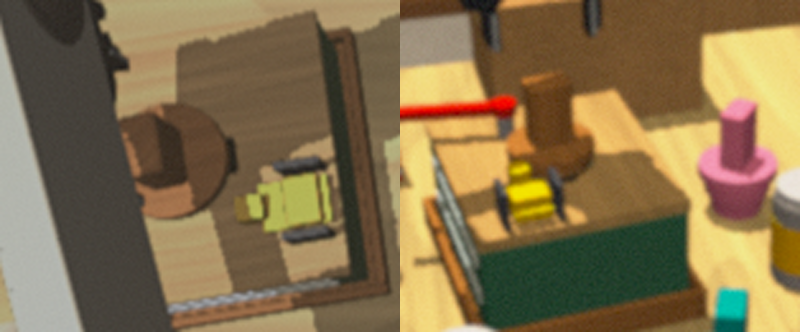

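Request:
{"name": "drive_tool", "arguments": {
  "plan": [
    {"grip":0,"dp":[0,0,0.02],"twist":0},
    {"grip":0,"dp":[0,0,0.02],"twist":0},
    {"grip":0,"dp":[0,0,0.02],"twist":0},
    {"grip":0,"dp":[0,0,0.018],"twist":0},
    {"grip":0,"dp":[0,0,0],"twist":0}
  ]
}}

```text
clock: 9.15
tool_pos: [0.5246, 0.2328, 0.14]
tool_rot: [-0.0, 0.659, 0.752, -0.001]
contact_force: [0.1, 0.4, -0.7]
grip_width: 0.0852
```

```bash
python3 side.py j;python3 -c "
from h import *
goto([.525,.233,.141],7.5)"
```

```text
clk 9.20 pos [0.5252 0.2329 0.1415] yaw 7.6 twist 0.06 dp mm [ 0.1 -0.1  0.5] F [ 0.9 -0.   0.8] M [ 0.01  0.02 -0.02] w 0.0852 tiltz [-0. -0. -1.]
```

View pics/j.png

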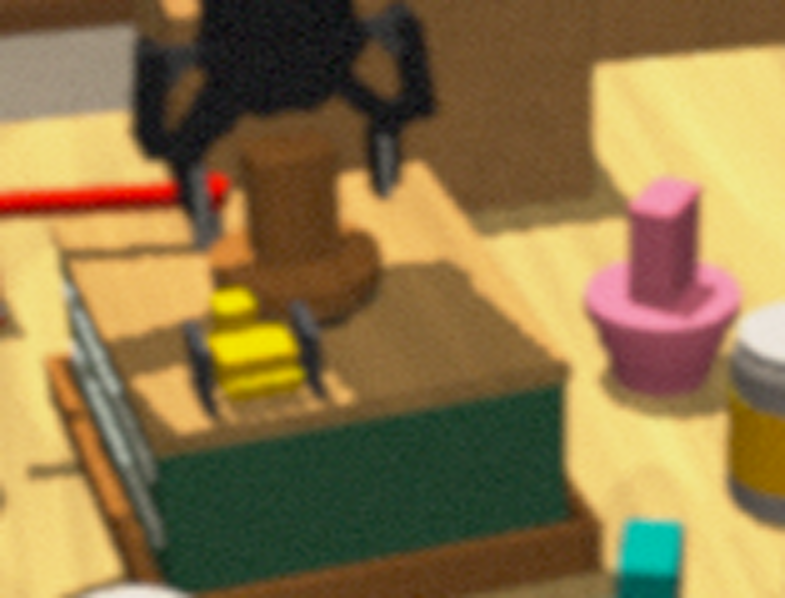

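Request:
{"name": "drive_tool", "arguments": {
  "plan": [
    {"grip":0.3,"dp":[0,0,0],"twist":0},
    {"grip":0.4,"dp":[0,0,0],"twist":0},
    {"grip":0.6,"dp":[0,0,0],"twist":0},
    {"grip":0.8,"dp":[0,0,0],"twist":0},
    {"grip":1,"dp":[0,0,0],"twist":0},
    {"grip":1,"dp":[0,0,0],"twist":0},
    {"grip":1,"dp":[0,0,0],"twist":0}
  ]
}}

```text
clock: 9.9
tool_pos: [0.5256, 0.2332, 0.1421]
tool_rot: [0.001, 0.659, 0.752, 0.001]
contact_force: [-0.3, -0.5, 6.7]
grip_width: 0.0441
```

```bash
python3 side.py k;python3 -c "
from h import *
goto([.525,.233,.141],7.5)"
```

```text
clk 9.95 pos [0.5256 0.2332 0.1421] yaw 7.5 twist 0.05 dp mm [-0.1 -0.6  1.1] F [-0.5 -0.6  7.2] M [-0.03  0.24  0.24] w 0.0436 tiltz [ 0.002  0.    -1.   ]
```

View pics/k.png

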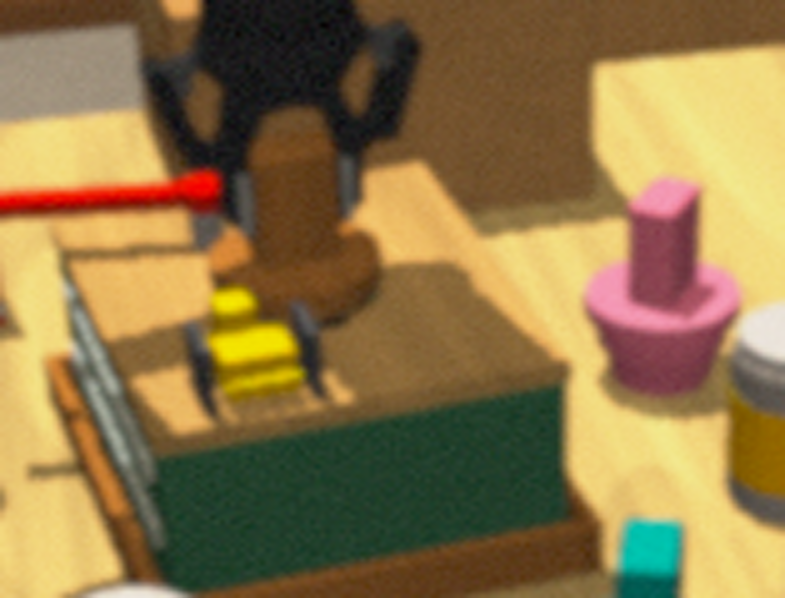

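Request:
{"name": "drive_tool", "arguments": {
  "plan": [
    {"grip":1,"dp":[0.002,0,0],"twist":0},
    {"grip":1,"dp":[0.002,0,0],"twist":0},
    {"grip":1,"dp":[0.002,0,0],"twist":0},
    {"grip":1,"dp":[0,0,0],"twist":0}
  ]
}}

```text
clock: 10.35
tool_pos: [0.5248, 0.2378, 0.1422]
tool_rot: [0.001, 0.659, 0.752, -0.0]
contact_force: [-2.5, -11.4, 11.8]
grip_width: 0.0436
```

```bash
python3 side.py l;python3 -c "
from h import *
goto([.525,.233,.141],7.5)"
```

```text
clk 10.40 pos [0.5248 0.2379 0.1422] yaw 7.5 twist 0.01 dp mm [-4.8 -0.5  1.2] F [ -1.9 -10.7  11.2] M [-2.05  0.52  0.29] w 0.0435 tiltz [ 0.002 -0.002 -1.   ]
```

View pics/l.png

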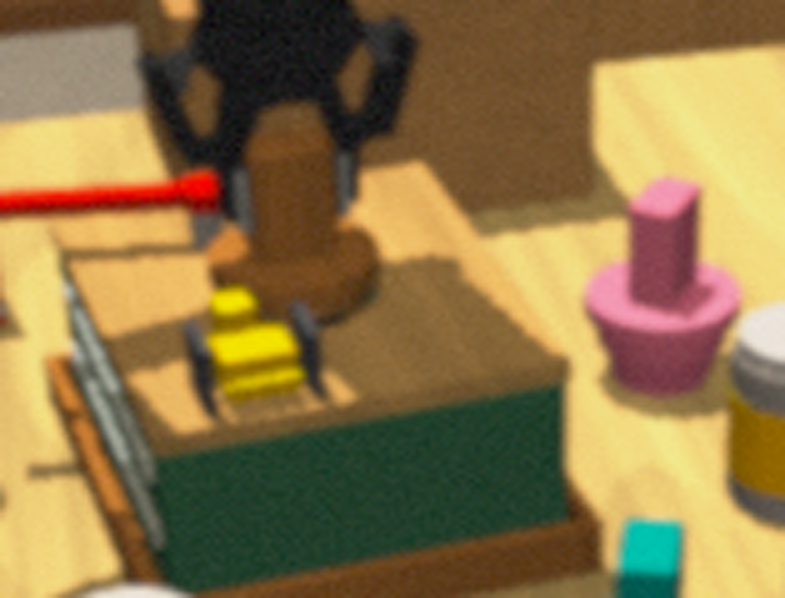

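Request:
{"name": "drive_tool", "arguments": {
  "plan": [
    {"grip":1,"dp":[0.0015,0,-0.001],"twist":0},
    {"grip":1,"dp":[0.0015,0,-0.001],"twist":0},
    {"grip":1,"dp":[0,0,-0.001],"twist":0}
  ]
}}

```text
clock: 10.7
tool_pos: [0.5238, 0.2404, 0.1437]
tool_rot: [0.001, 0.659, 0.752, -0.001]
contact_force: [1.7, -10.9, -10.9]
grip_width: 0.0432
```

Request:
{"name": "drive_tool", "arguments": {
  "plan": [
    {"grip":1,"dp":[-0.003,0,0],"twist":0},
    {"grip":1,"dp":[-0.003,0,0],"twist":0},
    {"grip":1,"dp":[-0.003,0,0],"twist":0},
    {"grip":1,"dp":[-0.003,0,0],"twist":0}
  ]
}}

```text
clock: 11.1
tool_pos: [0.5254, 0.232, 0.1449]
tool_rot: [-0.001, 0.659, 0.752, 0.002]
contact_force: [-6.1, 15.3, 5.6]
grip_width: 0.0435
```

Request:
{"name": "drive_tool", "arguments": {
  "plan": [
    {"grip":1,"dp":[-0.002,0,0],"twist":0},
    {"grip":1,"dp":[-0.002,0,0],"twist":0},
    {"grip":1,"dp":[-0.002,0,0],"twist":0}
  ]
}}

```text
clock: 11.4
tool_pos: [0.5265, 0.2258, 0.1454]
tool_rot: [-0.0, 0.659, 0.752, 0.002]
contact_force: [-0.9, 2.5, 6.9]
grip_width: 0.0434
```

```bash
python3 side.py m;python3 -c "
from h import *
goto([.525,.233,.141],7.5)"
```

```text
clk 11.45 pos [0.5268 0.225  0.1454] yaw 7.6 twist 0.06 dp mm [ 8.1 -0.8  4.4] F [-0.6  1.3 10.4] M [ 0.72  0.25 -0.09] w 0.0432 tiltz [ 0.003  0.002 -1.   ]
```

View pics/m.png

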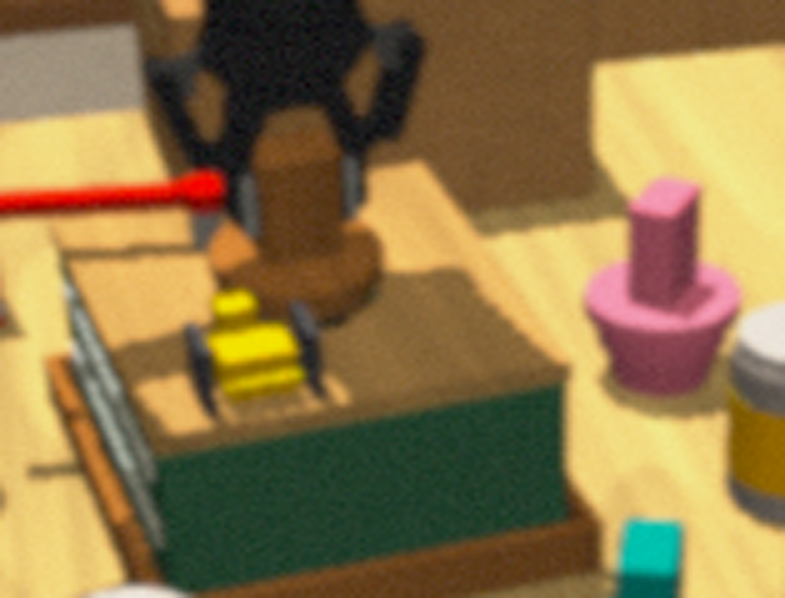

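Request:
{"name": "drive_tool", "arguments": {
  "plan": [
    {"grip":1,"dp":[0,0,-0.001],"twist":0},
    {"grip":1,"dp":[0,0,-0.0015],"twist":0},
    {"grip":1,"dp":[0,0,0],"twist":0}
  ]
}}

```text
clock: 11.75
tool_pos: [0.5269, 0.2244, 0.1474]
tool_rot: [0.001, 0.659, 0.752, 0.001]
contact_force: [0.7, 1.8, 9.3]
grip_width: 0.043
```

Request:
{"name": "drive_tool", "arguments": {
  "plan": [
    {"grip":1,"dp":[0.003,0,-0.0005],"twist":0},
    {"grip":1,"dp":[0.003,0,-0.0005],"twist":0},
    {"grip":1,"dp":[0.003,0,-0.0005],"twist":0},
    {"grip":1,"dp":[0.003,0,0],"twist":0}
  ]
}}

```text
clock: 12.15
tool_pos: [0.526, 0.2337, 0.15]
tool_rot: [0.003, 0.66, 0.752, -0.0]
contact_force: [-1.1, -24.8, 26.6]
grip_width: 0.0433
```

Request:
{"name": "drive_tool", "arguments": {
  "plan": [
    {"grip":1,"dp":[0.002,0,0],"twist":0},
    {"grip":1,"dp":[0.002,0,0],"twist":0},
    {"grip":1,"dp":[0.001,0,0],"twist":0}
  ]
}}

```text
clock: 12.45
tool_pos: [0.5257, 0.2384, 0.1509]
tool_rot: [0.003, 0.66, 0.752, 0.0]
contact_force: [-1.8, -26.9, 34.3]
grip_width: 0.043
```

```bash
python3 side.py n;python3 -c "
from h import *
goto([.525,.233,.141],7.5)"
```

```text
clk 12.50 pos [0.5256 0.2385 0.151 ] yaw 7.5 twist -0.04 dp mm [-5.3 -1.4 10. ] F [ -2.4 -26.5  31.7] M [-4.64  0.45  0.05] w 0.0435 tiltz [ 0.005 -0.004 -1.   ]
```

View pics/n.png

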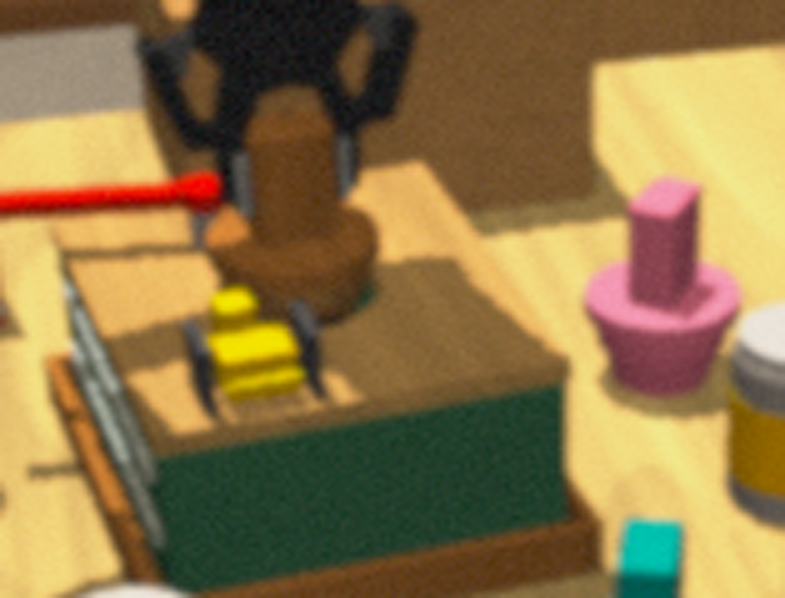

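Request:
{"name": "drive_tool", "arguments": {
  "plan": [
    {"grip":1,"dp":[0,0,-0.001],"twist":0},
    {"grip":1,"dp":[0,0,-0.001],"twist":0},
    {"grip":1,"dp":[0,0,-0.001],"twist":0}
  ]
}}

```text
clock: 12.8
tool_pos: [0.5252, 0.239, 0.1529]
tool_rot: [0.002, 0.66, 0.752, 0.0]
contact_force: [-0.7, -14.5, 14.0]
grip_width: 0.0433
```

Request:
{"name": "drive_tool", "arguments": {
  "plan": [
    {"grip":1,"dp":[-0.003,0,-0.0005],"twist":0},
    {"grip":1,"dp":[-0.003,0,-0.0005],"twist":0},
    {"grip":1,"dp":[-0.003,0,-0.0005],"twist":0},
    {"grip":1,"dp":[-0.003,0,-0.0005],"twist":0},
    {"grip":1,"dp":[-0.002,0,0],"twist":0}
  ]
}}

```text
clock: 13.3
tool_pos: [0.5261, 0.2288, 0.154]
tool_rot: [-0.001, 0.659, 0.752, 0.002]
contact_force: [-2.7, 16.1, 15.8]
grip_width: 0.0433
```

```bash
python3 side.py o;python3 -c "
from h import *
goto([.525,.233,.141],7.5)"
```

```text
clk 13.35 pos [0.5261 0.2287 0.1542] yaw 7.6 twist 0.07 dp mm [ 4.4 -0.5 13.2] F [-2.4 13.  13.2] M [ 2.54  0.47 -0.05] w 0.0432 tiltz [ 0.002  0.004 -1.   ]
```

View pics/o.png

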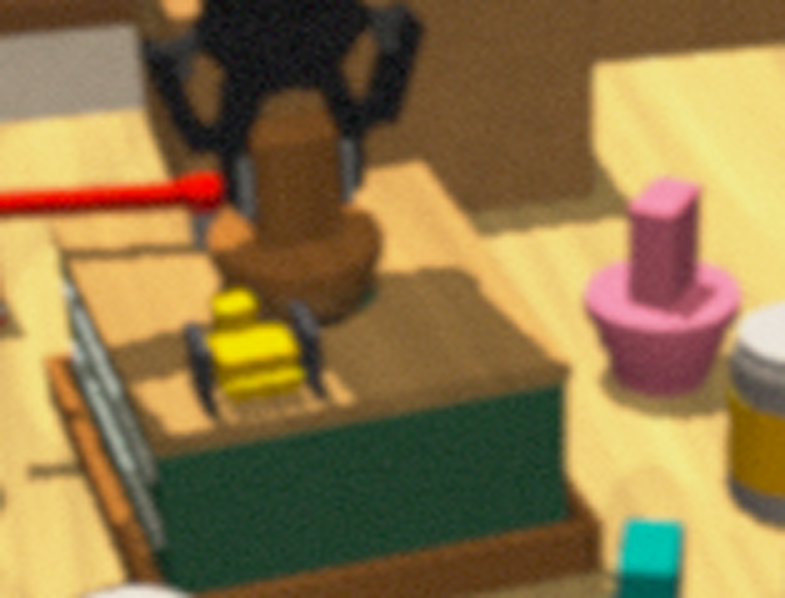

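Request:
{"name": "drive_tool", "arguments": {
  "plan": [
    {"grip":1,"dp":[-0.002,0,-0.001],"twist":0},
    {"grip":1,"dp":[-0.002,0,-0.001],"twist":0},
    {"grip":1,"dp":[0,0,-0.001],"twist":0}
  ]
}}

```text
clock: 13.65
tool_pos: [0.5264, 0.2243, 0.1562]
tool_rot: [-0.001, 0.659, 0.752, 0.001]
contact_force: [0.7, 8.3, 0.3]
grip_width: 0.0431
```

Request:
{"name": "drive_tool", "arguments": {
  "plan": [
    {"grip":1,"dp":[0.003,0,-0.0005],"twist":0},
    {"grip":1,"dp":[0.003,0,-0.0005],"twist":0},
    {"grip":1,"dp":[0.003,0,-0.0005],"twist":0},
    {"grip":1,"dp":[0.003,0,-0.0005],"twist":0}
  ]
}}

```text
clock: 14.05
tool_pos: [0.5248, 0.2341, 0.1577]
tool_rot: [0.001, 0.659, 0.752, -0.001]
contact_force: [0.7, -9.9, 3.5]
grip_width: 0.0434
```

Request:
{"name": "drive_tool", "arguments": {
  "plan": [
    {"grip":1,"dp":[0.002,0,-0.001],"twist":0},
    {"grip":1,"dp":[0.002,0,-0.001],"twist":0},
    {"grip":1,"dp":[0,0,0],"twist":0}
  ]
}}

```text
clock: 14.35
tool_pos: [0.5242, 0.2383, 0.1596]
tool_rot: [0.0, 0.659, 0.752, -0.001]
contact_force: [1.1, -6.3, -0.7]
grip_width: 0.0434
```

```bash
python3 side.py q;python3 -c "
from h import *
goto([.525,.233,.141],7.5)"
```

```text
clk 14.40 pos [0.5242 0.2383 0.1596] yaw 7.5 twist 0.02 dp mm [-5.3  0.1 18.6] F [ 0.8 -5.6  0.7] M [-1.45 -0.07 -0.02] w 0.0432 tiltz [-0.001 -0.002 -1.   ]
```

View pics/q.png

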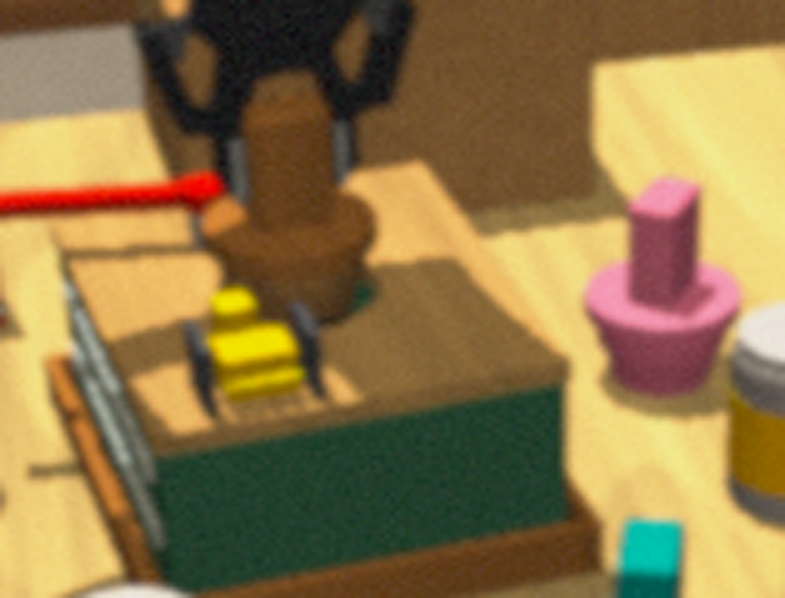

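Request:
{"name": "drive_tool", "arguments": {
  "plan": [
    {"grip":1,"dp":[-0.003,0,-0.001],"twist":0},
    {"grip":1,"dp":[-0.003,0,-0.001],"twist":0},
    {"grip":1,"dp":[0,0,-0.001],"twist":0}
  ]
}}

```text
clock: 14.7
tool_pos: [0.5251, 0.2328, 0.1628]
tool_rot: [-0.0, 0.659, 0.752, -0.0]
contact_force: [0.0, 0.3, -1.5]
grip_width: 0.0435
```

Request:
{"name": "drive_tool", "arguments": {
  "plan": [
    {"grip":1,"dp":[0,0,-0.002],"twist":0},
    {"grip":1,"dp":[0,0,-0.002],"twist":0}
  ]
}}

```text
clock: 14.9
tool_pos: [0.525, 0.2331, 0.167]
tool_rot: [-0.0, 0.659, 0.752, -0.0]
contact_force: [-0.1, 1.0, -1.3]
grip_width: 0.0435
```

Request:
{"name": "drive_tool", "arguments": {
  "plan": [
    {"grip":1,"dp":[0,0,-0.005],"twist":0},
    {"grip":1,"dp":[0,0,-0.01],"twist":0},
    {"grip":1,"dp":[0,0,-0.015],"twist":0},
    {"grip":1,"dp":[0,0,-0.02],"twist":0},
    {"grip":1,"dp":[0,0,-0.02],"twist":0},
    {"grip":1,"dp":[0,0,-0.01],"twist":0},
    {"grip":1,"dp":[0,0,0],"twist":0}
  ]
}}

```text
clock: 15.6
tool_pos: [0.5256, 0.2332, 0.2487]
tool_rot: [0.001, 0.659, 0.752, 0.001]
contact_force: [0.0, 0.2, -1.5]
grip_width: 0.0433
```

```bash
python3 side.py r;python3 -c "
from h import *
goto([.543,-.278,.247])"
```

```text
clk 15.65 pos [0.5252 0.2331 0.2472] yaw 7.5 twist 0.00 dp mm [-5.09e+02 -4.93e+01  2.00e-01] F [ 0.2 -1.3 -2. ] M [-0.04 -0.03 -0.02] w 0.0437 tiltz [ 0.001  0.    -1.   ]
```

View pics/rS.png

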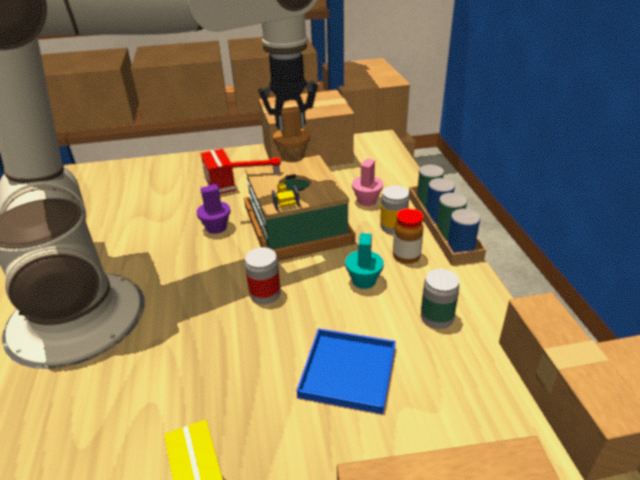

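Request:
{"name": "drive_tool", "arguments": {
  "plan": [
    {"grip":1,"dp":[-0.015,-0.0015,0],"twist":0},
    {"grip":1,"dp":[-0.025,-0.0025,0],"twist":0},
    {"grip":1,"dp":[-0.035,-0.0034,0],"twist":0},
    {"grip":1,"dp":[-0.035,-0.0034,0],"twist":0},
    {"grip":1,"dp":[-0.035,-0.0034,0],"twist":0},
    {"grip":1,"dp":[-0.035,-0.0034,0],"twist":0},
    {"grip":1,"dp":[-0.035,-0.0034,0],"twist":0},
    {"grip":1,"dp":[-0.035,-0.0034,0],"twist":0},
    {"grip":1,"dp":[-0.035,-0.0034,0],"twist":0},
    {"grip":1,"dp":[-0.035,-0.0034,0],"twist":0}
  ]
}}

```text
clock: 16.65
tool_pos: [0.5352, -0.0903, 0.2459]
tool_rot: [-0.001, 0.659, 0.752, -0.0]
contact_force: [0.1, 0.2, -1.7]
grip_width: 0.0438
```

Request:
{"name": "drive_tool", "arguments": {
  "plan": [
    {"grip":1,"dp":[-0.035,-0.0034,0],"twist":0},
    {"grip":1,"dp":[-0.035,-0.0034,0],"twist":0},
    {"grip":1,"dp":[-0.035,-0.0034,0],"twist":0},
    {"grip":1,"dp":[-0.035,-0.0034,0],"twist":0},
    {"grip":1,"dp":[-0.03,-0.0032,0],"twist":0},
    {"grip":1,"dp":[-0.02,-0.0021,0],"twist":0},
    {"grip":1,"dp":[0,0,0],"twist":0},
    {"grip":1,"dp":[0,0,0],"twist":0}
  ]
}}

```text
clock: 17.45
tool_pos: [0.5419, -0.2791, 0.2462]
tool_rot: [-0.001, 0.659, 0.752, -0.0]
contact_force: [0.2, 0.0, -2.0]
grip_width: 0.0429
```

```bash
python3 look.py u;python3 -c "
from h import *
goto([.543,-.278,.247])"
```

```text
clk 17.55 pos [ 0.5422 -0.2783  0.2468] yaw 7.6 twist -89.93 dp mm [1.000e-01 4.143e+02 4.690e+01] F [ 1.1  0.2 -1.9] M [ 0.01 -0.05 -0.05] w 0.0434 tiltz [-0.  0. -1.]
clk 17.55 pos [ 0.5422 -0.2783  0.2468] yaw 7.6 twist 0.00 dp mm [ 0.2  0.9 -0.2] F [ 1.1  0.2 -1.9] M [ 0.01 -0.05 -0.05] w 0.0434 tiltz [-0.  0. -1.]
```

View pics/uS.png

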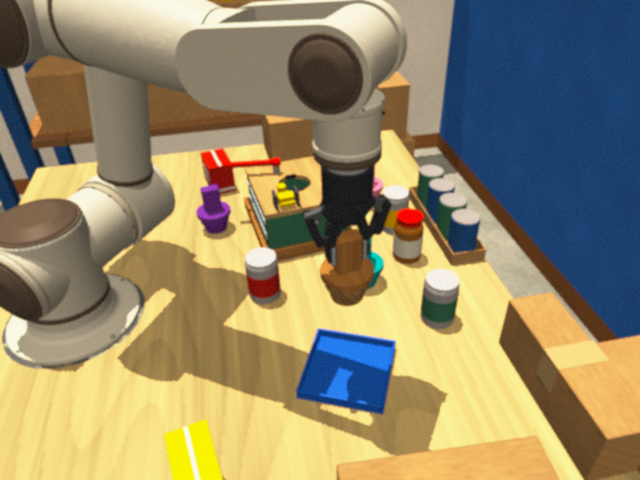

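View pics/uT.png

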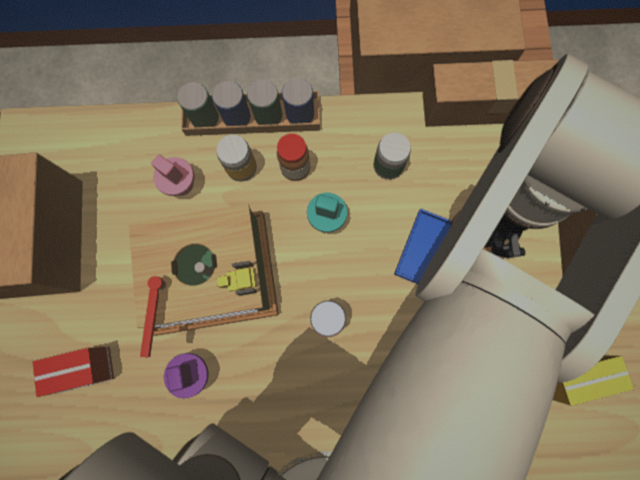

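Request:
{"name": "drive_tool", "arguments": {
  "plan": [
    {"grip":1,"dp":[0,0.0005,0.02],"twist":0},
    {"grip":1,"dp":[0,0,0.03],"twist":0},
    {"grip":1,"dp":[0,0,0.03],"twist":0},
    {"grip":1,"dp":[0,0,0.03],"twist":0},
    {"grip":1,"dp":[0,0,0.03],"twist":0},
    {"grip":1,"dp":[0,0,0.02],"twist":0},
    {"grip":1,"dp":[0,0,0.01],"twist":0},
    {"grip":1,"dp":[0,0,0],"twist":0}
  ]
}}

```text
clock: 18.35
tool_pos: [0.5424, -0.2782, 0.0761]
tool_rot: [-0.001, 0.659, 0.752, -0.0]
contact_force: [0.7, -0.4, -0.5]
grip_width: 0.0434
```

```bash
python3 look.py v
```

```text
clk 18.45 pos [ 0.5432 -0.279   0.078 ] yaw 7.6 twist -89.94 dp mm [   0.9  415.  -122.4] F [ 0.1  0.1 -1.3] M [ 0.   -0.    0.03] w 0.0437 tiltz [ 0.001 -0.001 -1.   ]
```

View pics/vS.png

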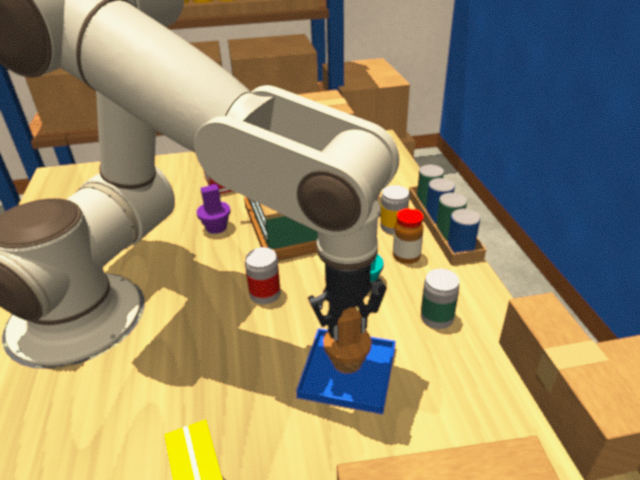

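Request:
{"name": "drive_tool", "arguments": {
  "plan": [
    {"grip":1,"dp":[0,0,0.004],"twist":0},
    {"grip":1,"dp":[0,0,0.004],"twist":0},
    {"grip":1,"dp":[0,0,0.004],"twist":0},
    {"grip":1,"dp":[0,0,0.004],"twist":0},
    {"grip":1,"dp":[0,0,0],"twist":0}
  ]
}}

```text
clock: 18.95
tool_pos: [0.5424, -0.2789, 0.0601]
tool_rot: [-0.0, 0.659, 0.752, -0.0]
contact_force: [0.1, 0.8, -2.4]
grip_width: 0.0434
```

Request:
{"name": "drive_tool", "arguments": {
  "plan": [
    {"grip":1,"dp":[0,0,0.002],"twist":0},
    {"grip":1,"dp":[0,0,0.002],"twist":0},
    {"grip":1,"dp":[0,0,0.001],"twist":0},
    {"grip":1,"dp":[0,0,0],"twist":0}
  ]
}}

```text
clock: 19.35
tool_pos: [0.5426, -0.279, 0.0557]
tool_rot: [-0.0, 0.659, 0.752, -0.0]
contact_force: [0.3, 0.2, -1.6]
grip_width: 0.0437
```

Request:
{"name": "drive_tool", "arguments": {
  "plan": [
    {"grip":1,"dp":[0,0,0.001],"twist":0},
    {"grip":1,"dp":[0,0,0.001],"twist":0},
    {"grip":1,"dp":[0,0,0],"twist":0}
  ]
}}

```text
clock: 19.65
tool_pos: [0.5426, -0.279, 0.0537]
tool_rot: [-0.0, 0.659, 0.752, -0.0]
contact_force: [1.1, -0.4, -1.7]
grip_width: 0.0432
```

Request:
{"name": "drive_tool", "arguments": {
  "plan": [
    {"grip":1,"dp":[0,0,0.001],"twist":0},
    {"grip":1,"dp":[0,0,0.001],"twist":0},
    {"grip":1,"dp":[0,0,0],"twist":0}
  ]
}}

```text
clock: 19.95
tool_pos: [0.5427, -0.2791, 0.0518]
tool_rot: [0.0, 0.659, 0.752, -0.0]
contact_force: [0.6, 0.8, -1.2]
grip_width: 0.0434
```

Request:
{"name": "drive_tool", "arguments": {
  "plan": [
    {"grip":1,"dp":[0,0,0.001],"twist":0},
    {"grip":1,"dp":[0,0,0.001],"twist":0},
    {"grip":1,"dp":[0,0,0],"twist":0}
  ]
}}

```text
clock: 20.25
tool_pos: [0.5428, -0.2794, 0.0517]
tool_rot: [0.001, 0.659, 0.752, -0.0]
contact_force: [-8.9, 3.9, 21.9]
grip_width: 0.0437
```

Run:
```python
from h import *
s=cams.camera("side")[:,:,::-1]
cv2.imwrite("pics/w.png",cv2.resize(s[270:420,280:420],None,fx=4,fy=4,interpolation=cv2.INTER_CUBIC))
goto([.543,-.278,.05])
```

```text
clk 20.30 pos [ 0.5428 -0.2794  0.0517] yaw 7.5 twist 0.00 dp mm [1.4 0.4 1.7] F [-9.2  3.7 21.9] M [0.84 1.75 0.03] w 0.0433 tiltz [ 0.001 -0.001 -1.   ]
```

View pics/w.png

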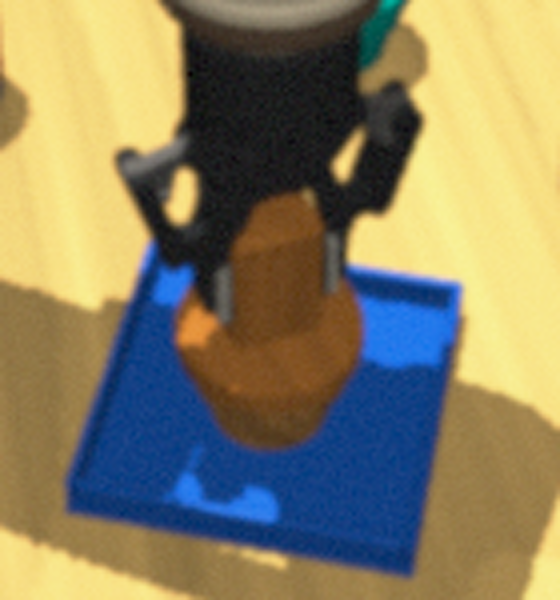

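Request:
{"name": "drive_tool", "arguments": {
  "plan": [
    {"grip":1,"dp":[0,0,-0.001],"twist":0},
    {"grip":1,"dp":[0,0,-0.0005],"twist":0},
    {"grip":0.3,"dp":[0,0,0],"twist":0},
    {"grip":0.2,"dp":[0,0,0],"twist":0},
    {"grip":0,"dp":[0,0,0],"twist":0},
    {"grip":0,"dp":[0,0,0],"twist":0},
    {"grip":0,"dp":[0,0,0],"twist":0},
    {"grip":0,"dp":[0,0,0],"twist":0}
  ]
}}

```text
clock: 21.1
tool_pos: [0.5427, -0.2791, 0.0513]
tool_rot: [-0.0, 0.659, 0.752, -0.0]
contact_force: [0.2, 0.2, -0.1]
grip_width: 0.0852
```

Run:
```python
from h import *
s=cams.camera("side")[:,:,::-1]
cv2.imwrite("pics/x.png",cv2.resize(s[270:420,280:420],None,fx=4,fy=4,interpolation=cv2.INTER_CUBIC))
goto([.543,-.278,.05])
```

```text
clk 21.15 pos [ 0.5427 -0.2791  0.0513] yaw 7.5 twist 0.00 dp mm [1.  0.5 1.3] F [0.  0.7 1.3] M [-0.07 -0.02 -0.01] w 0.0854 tiltz [-0. -0. -1.]
```

View pics/x.png

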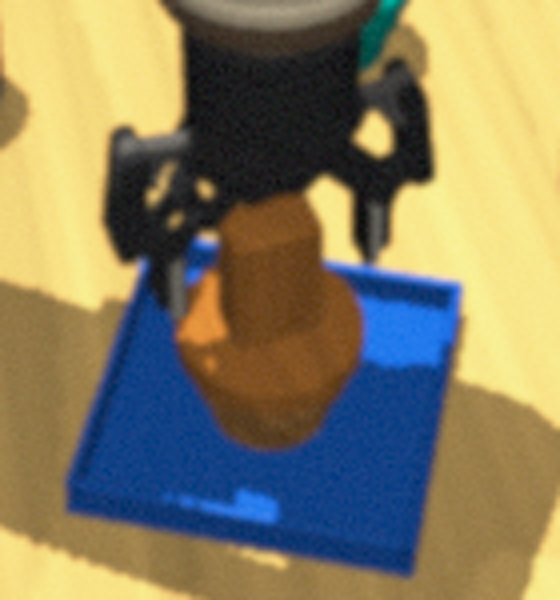

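Released; the stopper stands upright between the open fingers. I'll retreat straight up, then check both views.

Request:
{"name": "drive_tool", "arguments": {
  "plan": [
    {"grip":0,"dp":[0,0,-0.01],"twist":0},
    {"grip":0,"dp":[0,0,-0.02],"twist":0},
    {"grip":0,"dp":[0,0,-0.03],"twist":0},
    {"grip":0,"dp":[0,0,-0.03],"twist":0},
    {"grip":0,"dp":[0,0,-0.03],"twist":0},
    {"grip":0,"dp":[0,0,-0.03],"twist":0},
    {"grip":0,"dp":[0,0,-0.03],"twist":0},
    {"grip":0,"dp":[0,0,-0.03],"twist":0},
    {"grip":0,"dp":[0,0,-0.02],"twist":0},
    {"grip":0,"dp":[0,0,0],"twist":0},
    {"grip":0,"dp":[0,0,0],"twist":0}
  ]
}}

```text
clock: 22.25
tool_pos: [0.5427, -0.279, 0.2817]
tool_rot: [0.0, 0.659, 0.752, -0.0]
contact_force: [0.4, -1.0, -1.1]
grip_width: 0.0854
```

```bash
python3 look.py y
```

```text
clk 22.35 pos [ 0.5424 -0.2788  0.2805] yaw 7.5 twist -89.97 dp mm [2.000e-01 4.149e+02 8.090e+01] F [0.1 0.9 0.1] M [-0.03  0.01 -0.03] w 0.0854 tiltz [-0.001  0.001 -1.   ]
```

View pics/yS.png

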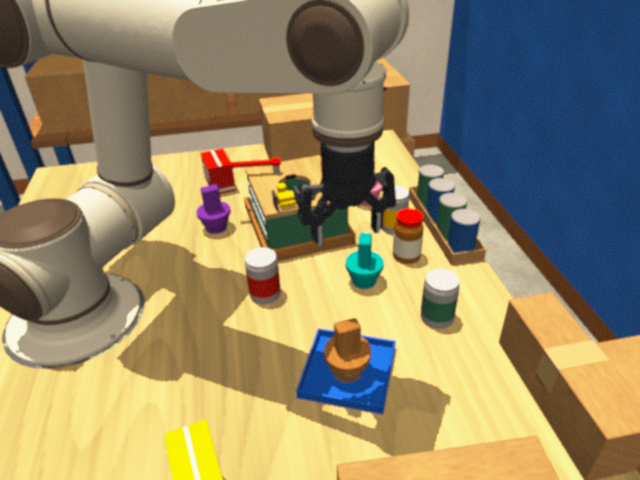

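View pics/yT.png

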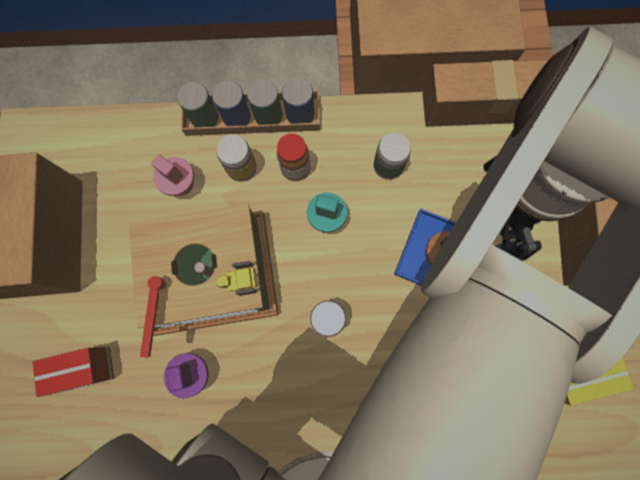

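The stopper stands upright in the tray (side view, around 347,352). The gate is open, the bin is down in its cradle, and the tins and jar are at the same pixels as at the start.

```bash
python3 -c "
from plant import workorder
print(workorder.job_done())"
```

```text
the job is handed in; nothing more can be done
None
```

The bin is open and the stopper stands upright in the blue tray, released. I handed the job in at about 22 s on the robot's clock.

- **Catch and gate:** I pressed the catch about 12 mm with shut fingertips (7.9 N), and the gate sprang to its stop. It was still there in the last pictures.
- **Freeing the stopper:** I rocked it about 0.08 to 0.13 rad each way towards its broad faces while drawing it up. By about 20 mm up it hung free, with only its weight on the wrist. The strongest upward pull I read was about 11 N, below the bin's 17 N. I read forces only between moves, so a short peak could have been missed.
- **Last checks:** In the side view the stopper is upright inside the tray. In both views the bin looks seated in its cradle and the tins and jar look unmoved. The gripper was open and touching nothing.

Three things differed from the brief or my expectations:

- **Grip direction:** I held the grip block by its narrow faces (across x), not across y as advised. The tool can't tilt, and this hold let the stopper pivot between the pads. The rocking was still towards the broad faces.
- **Height reading:** The tool's reported height was about 28 mm lower than its fingertips really were. The pictures and the contact with the catch both showed this, so I corrected for it.
- **Downward force:** Between swings the stopper pushed up on the gripper with up to 34 N. I also pressed it onto the tray floor at about 22 N before easing off and letting go.

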